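# Find the handle grip that fits the pan

## Task

Three look-alike wooden handle grips stand on the table, and only one of them slides fully home on the pan's bare, leaning tang: find it by trying them on, without forcing. Leave the one that fits fully home on the tang and stand the other two upright on their mouths in the light wooden tray. Do not disturb the pink tumbler or the pepper mill.

Things in the scene. Friction and masses are not known exactly. Their poses are not given: they have to be found in the camera images.
- grip_1: one of three look-alike dark-wood pan-handle grips, 38 x 38 mm square, 105 mm long, standing on its open mouth. Origin: centre of the mouth (underside); z runs up to the closed top. The mouth is a 20 mm square socket. The tang goes 75 mm deep into one grip, but stops dead after about 37 mm in the other two; which is which changes from run to run and cannot be seen. About 0.2 kg.
- grip_2: one of three look-alike dark-wood pan-handle grips, 38 x 38 mm square, 105 mm long, standing on its open mouth. Origin: centre of the mouth (underside); z runs up to the closed top. The mouth is a 20 mm square socket. The tang goes 75 mm deep into one grip, but stops dead after about 37 mm in the other two; which is which changes from run to run and cannot be seen. About 0.2 kg.
- grip_3: one of three look-alike dark-wood pan-handle grips, 38 x 38 mm square, 105 mm long, standing on its open mouth. Origin: centre of the mouth (underside); z runs up to the closed top. The mouth is a 20 mm square socket. The tang goes 75 mm deep into one grip, but stops dead after about 37 mm in the other two; which is which changes from run to run and cannot be seen. About 0.2 kg.
- tang: bare round steel tang of the fixed maroon pan: 16 mm diameter, 70 mm long, last 13 mm tapering to 6 mm; leans 38 degrees from vertical, away from the pan, roughly towards the robot. Origin: on its axis at the face of its 36 mm shoulder, where the mouth comes to rest (95 mm up); z runs to the tip, y is level. Pan: 236 mm across, 87 mm high, centre 150 mm behind the origin.
- tray: low open tray of light wood, 160 mm (x) by 200 mm (y), walls 35 mm high and 6 mm thick, floor 6 mm thick. Origin: centre of its underside. Fixed.
- tumbler: pink tumbler, 68 mm across, 95 mm high, a bystander; origin: centre of its underside
- mill: wooden pepper mill, 54 mm across, 122 mm high, a bystander; origin: centre of its underside

How it is judged (in metres and radians):
At the end, for the whole second after the job is handed in: One grip sits fully home on the tang (mouth within 5 mm of the shoulder, 6 mm of the tang's axis, in line within 7 degrees); the other two stand upright (within 7 degrees) on their mouths on the tray's floor, centres 20 mm or more inside the tray's outer edges; all at rest ((((x of grip_1 in the frame of tang between -0.006 and 0.006 m and y of grip_1 in the frame of tang between -0.006 and 0.006 m and z of grip_1 in the frame of tang between -0.005 and 0.005 m and angle between the z axis of grip_1 and the z axis of tang, either way round below 0.12 rad and linear speed of grip_1 below 0.02 m/s and angular speed of grip_1 below 0.2 rad/s) and (x of grip_2 in the frame of tray between -0.06 and 0.06 m and y of grip_2 in the frame of tray between -0.08 and 0.08 m and z of grip_2 in the frame of tray between 0 and 0.012 m and angle between grip_2's own z axis and vertical below 0.12 rad and linear speed of grip_2 below 0.02 m/s and angular speed of grip_2 below 0.2 rad/s) and (x of grip_3 in the frame of tray between -0.06 and 0.06 m and y of grip_3 in the frame of tray between -0.08 and 0.08 m and z of grip_3 in the frame of tray between 0 and 0.012 m and angle between grip_3's own z axis and vertical below 0.12 rad and linear speed of grip_3 below 0.02 m/s and angular speed of grip_3 below 0.2 rad/s)) or ((x of grip_2 in the frame of tang between -0.006 and 0.006 m and y of grip_2 in the frame of tang between -0.006 and 0.006 m and z of grip_2 in the frame of tang between -0.005 and 0.005 m and angle between the z axis of grip_2 and the z axis of tang, either way round below 0.12 rad and linear speed of grip_2 below 0.02 m/s and angular speed of grip_2 below 0.2 rad/s) and (x of grip_1 in the frame of tray between -0.06 and 0.06 m and y of grip_1 in the frame of tray between -0.08 and 0.08 m and z of grip_1 in the frame of tray between 0 and 0.012 m and angle between grip_1's own z axis and vertical below 0.12 rad and linear speed of grip_1 below 0.02 m/s and angular speed of grip_1 below 0.2 rad/s) and (x of grip_3 in the frame of tray between -0.06 and 0.06 m and y of grip_3 in the frame of tray between -0.08 and 0.08 m and z of grip_3 in the frame of tray between 0 and 0.012 m and angle between grip_3's own z axis and vertical below 0.12 rad and linear speed of grip_3 below 0.02 m/s and angular speed of grip_3 below 0.2 rad/s)) or ((x of grip_3 in the frame of tang between -0.006 and 0.006 m and y of grip_3 in the frame of tang between -0.006 and 0.006 m and z of grip_3 in the frame of tang between -0.005 and 0.005 m and angle between the z axis of grip_3 and the z axis of tang, either way round below 0.12 rad and linear speed of grip_3 below 0.02 m/s and angular speed of grip_3 below 0.2 rad/s) and (x of grip_1 in the frame of tray between -0.06 and 0.06 m and y of grip_1 in the frame of tray between -0.08 and 0.08 m and z of grip_1 in the frame of tray between 0 and 0.012 m and angle between grip_1's own z axis and vertical below 0.12 rad and linear speed of grip_1 below 0.02 m/s and angular speed of grip_1 below 0.2 rad/s) and (x of grip_2 in the frame of tray between -0.06 and 0.06 m and y of grip_2 in the frame of tray between -0.08 and 0.08 m and z of grip_2 in the frame of tray between 0 and 0.012 m and angle between grip_2's own z axis and vertical below 0.12 rad and linear speed of grip_2 below 0.02 m/s and angular speed of grip_2 below 0.2 rad/s)))); the robot touches nothing.
It fails at once if the tang is pushed with more than 90 N (a grip is forced) (contact force between tang and anything else above 90 N).
It fails at once if the pink tumbler is moved more than 30 mm or tipped (distance of tumbler from where it was at the start of the episode above 0.03 m or angle between tumbler's own z axis and vertical above 0.3 rad).
It fails at once if the pepper mill is moved more than 30 mm or tipped (distance of mill from where it was at the start of the episode above 0.03 m or angle between mill's own z axis and vertical above 0.3 rad).
It also fails if it takes over 72 s, if anything falls off the work surface, if the arm or the gripper's body presses on something with over 40 N, if the wrist force passes 120 N, or if a joint passes its speed limit or range.

## Robot

A 6-joint arm with a two-finger parallel gripper is mounted at the origin on the work surface. World frame = base frame: x ahead of the robot, y to its left, z up, the work surface at z = 0. Lengths are in mm, angles in rad, forces in N, time in s.
With the tool pointing down it reaches from about 300 to 775 mm from the base axis. Payload 14.6 kg.
Tool frame: the origin (TCP) lies at the very end of the fingers, on their centre line; the grasp point (between the pads) lies 19 mm behind it; z points along the fingers, y is the line along which they close (so a half turn about z gives the same grasp; the last joint's range is limited). The gripper opens to 94 mm and grips with 3 to 60 N. Pads are 16 mm wide; open, the fingers measure 119 mm over their backs; the gripper's body (75 mm by 177 mm) begins 78 mm behind the grasp point.
Start: joints at [-1.213, 0.3, 1.521, -0, 1.321, -0.067], TCP at [226.668, -501.11, 205.446] pointing down, gripper open.
Joint ranges: [-3.03, 3.03], [-0.79, 2.21], [0.23, 2.52], [-1.04, 4.18], [0, 3.07], [-2.55, 2.55]. Speed limits (rad/s): [2.22, 2.22, 2.57, 3.14, 3.14, 3.14].

## Interface

Orientations are given as [roll, pitch, yaw] about the fixed x, y, z axes, in that order (R = Rz(yaw) Ry(pitch) Rx(roll)).
In Python, from cell import manip gives the robot as it stands.
- The arm moves only by the tool servo_tool, never from a script. Its argument "motion" is a list that holds one entry, the list of rows, each a list of 7 numbers: the shift along the world's x, y, z as a fraction of full scale, then the turn, a rotation vector about the world's x, y, z as a fraction of full scale, then the closure, from 0 (fully open) to 1 (shut). In form: [[[x, y, z, rx, ry, rz, gripper], ...]]. A call has 1 to 10 rows; each row is the pose to reach, as a shift and turn from the pose commanded when the call began, turning the shorter way round; what a row does not reach only later rows make up. Full scale, the value 1, is 0.5 m for a shift and pi rad for a turn. A row lasts 1/10 s, in which the tool goes at most 50 mm and 8.59 degrees, less where a joint would pass 70% of its speed; a pose out of reach is approached as far as the arm can. A call with a number of a shift or a turn outside -1 to 1 is refused whole. A call with a gripper value outside its range is refused whole. The fingers move at their own pace and stop on an object; "newtons" is the grip in N (left out, the last holds). Time passes only in rows, so rows that repeat a pose let the fingers close. It gives the time, the measured TCP pose, the force, the opening and the grip force at its end, in the units of the state.
- manip.read_state(): the state, without advancing time (a new reading comes with each control period).
- manip.camera(name): name is "side" or "top"; returns a dict with "frame" (480x640x3 uint8, red, green, blue), "range_z" (480x640 float32, mm along the optical axis (not along the pixel's ray), 0 where there is no reading), "vfov" (degrees; the focal length in pixels is half the picture's height over the tangent of half this angle, whatever the lens; pixels are square), "cx", "cy" (the principal point, pixels), "cam_to_world" (4x4, takes a point from camera to world coordinates). Camera axes: x right, y down, z forward; pixel columns grow to the right and rows downward; lengths in mm; the calibration is good to about 2 mm. A picture is of the moment at which its call begins.
- manip.sign_off(): hands the job in; it is judged then, once.
The state is a dict: "clock": time; "joints": joint angles; "qd": joint speeds; "effort": joint torques, N m; "eef_pos": TCP position; "eef_rot": TCP orientation; "wrist_force": force on the tool from outside, world axes, zero at the start; "moment": the same for the moment, N m; "finger_gap": finger opening in mm; "finger_force": force on a finger pad.
Only numpy, scipy, OpenCV 4.12 (cv2) and the standard library are available. Lean on these libraries where they do the work, as an engineer would, in place of code of your own. Each camera call takes 0.05 s, during which the arm holds its last target. There are 200 camera calls.

## Working session

There is one attempt and no reset: what is moved stays moved. The work goes in short steps, Python scripts to look and compute and a tool call to move; the robot and the scene stay as the last step left them, time stands still between calls to the robot, and variables do not carry over. Pictures are saved under pics/ and viewed, at most 10 in all, crops included, and the job is handed in when it is done.

Besides the shell and the picture viewer there is one more tool, called after "Call:" as a command line: name --argument value ..., lists and objects as JSON in quotes. servo_tool: Moves the arm, as the interface text tells. Its arguments: {"type":"object","properties":{"motion":{"type":"array"},"newtons":{"type":"number"}},"required":["motion"]}

```bash
mkdir -p pics
cat > h.py <<'E'
import numpy as np, cv2
from cell import manip
def grab(n):
    c=manip.camera(n); f=c["frame"]; H=f.shape[0]
    fl=H/2/np.tan(np.radians(c["vfov"])/2); z=c["range_z"]
    v,u=np.mgrid[:H,:f.shape[1]]
    P=np.stack([(u-c["cx"])/fl*z,(v-c["cy"])/fl*z,z,np.ones_like(z)],-1)@np.array(c["cam_to_world"]).T
    return f,P[...,:3],z,c
E
python3 - <<'E'
from h import *
ims=[]
for n in("top","side"):
    f,P,z,c=grab(n); np.savez(f"/tmp/{n}.npz",f=f,P=P,z=z); cv2.imwrite(f"pics/{n}0.png",f[...,::-1])
    print(n,c["vfov"],c["cx"],c["cy"],np.round(c["cam_to_world"],3).tolist(),(z>0).mean())
print(manip.read_state())
E
```

```text
top 43.562317966341624 317.8845193389376 239.18811009119597 [[0.026, -0.978, 0.208, 283.052], [-1.0, -0.026, 0.006, 24.36], [-0.0, -0.208, -0.978, 1341.357], [0.0, 0.0, 0.0, 1.0]] 0.9960319010416666
side 47.21842809274642 313.1882515553198 231.28114503579317 [[-0.751, -0.356, 0.557, -166.273], [-0.66, 0.431, -0.615, 807.073], [-0.021, -0.829, -0.558, 787.431], [0.0, 0.0, 0.0, 1.0]] 0.9955859375
{'clock': 0.1, 'joints': array([-1.21261023e+00,  3.00384220e-01,  1.52154943e+00,  3.27162830e-05,
        1.32071323e+00, -6.66033576e-02]), 'qd': array([-0.00116618, -0.00185734, -0.00376455,  0.00104528, -0.00097254,
        0.00026336]), 'effort': array([ 4.57002234e-04, -5.32645333e+01, -3.53283656e+01,  7.09144771e-02,
        2.34898890e-02, -7.26737676e-05]), 'eef_pos': array([ 226.58605687, -500.88144763,  204.94737785]), 'eef_rot': array([-3.14054287e+00, -1.01782911e-04,  4.24781290e-01]), 'wrist_force': array([-0.06851281, -0.66959161,  0.11829123]), 'moment': array([0.01640548, 0.0572393 , 0.03374221]), 'finger_force': 0.0, 'finger_gap': 94.00509941132165}
```

View pics/top0.png

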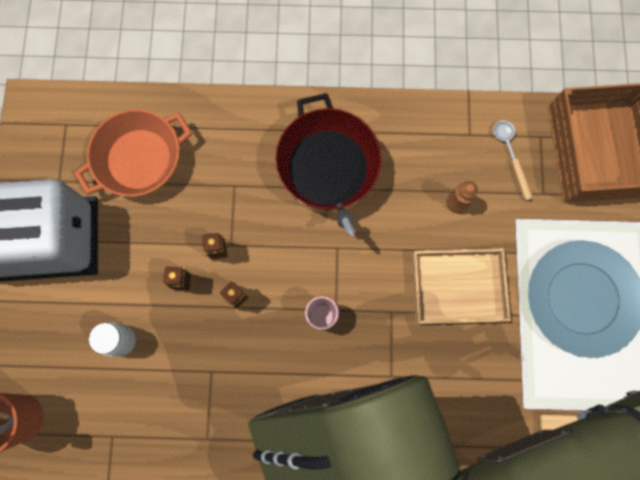

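View pics/side0.png

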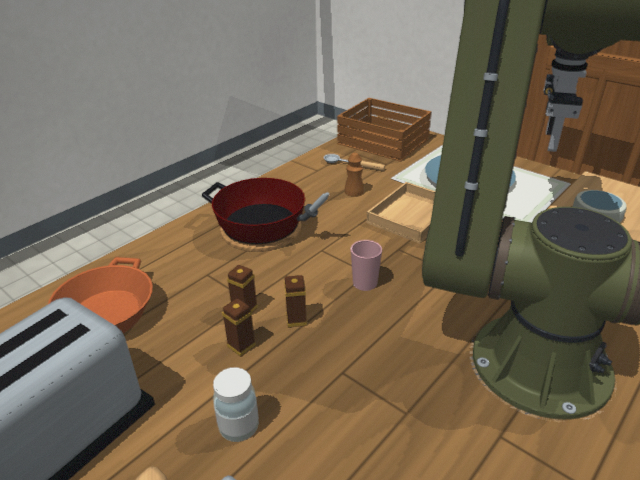

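The top view shows the grips at (213,244), (176,277) and (234,294), the tang at (347,222), the tray at (462,287), the tumbler at (322,313) and the mill at (462,197). The side view shows the tang at (316,206) and the grips at (241,288), (238,325) and (295,300).

```bash
cat > m.py <<'E'
from h import *
T=np.load("/tmp/top.npz");S=np.load("/tmp/side.npz")
def box(A,u,v,r):
    return A["P"][v-r:v+r+1,u-r:u+r+1].reshape(-1,3),A["f"][v-r:v+r+1,u-r:u+r+1].reshape(-1,3)
for u,v in((213,244),(176,277),(234,294)):
    P,_=box(T,u,v,22); m=(P[:,2]>98)&(P[:,2]<113); print("grip",m.sum(),np.median(P[m,2]))
    c,s,a=cv2.minAreaRect(P[m][:,:2].astype(np.float32)); print(np.round(c,1),np.round(s,1),round(a,1))
    # from side cloud near there
    Q=S["P"].reshape(-1,3); k=(np.hypot(*(Q[:,:2]-c).T)<35)&(Q[:,2]>98)&(Q[:,2]<113)
    if k.sum(): r=cv2.minAreaRect(Q[k][:,:2].astype(np.float32)); print("  side",k.sum(),np.round(np.median(Q[k,2]),1),np.round(r[0],1),np.round(r[1],1),round(r[2],1))
for nm,(u,v) in dict(tray=(462,287),tum=(322,313),mill=(462,197),jar=(112,340)).items():
    P,_=box(T,u,v,58 if nm=="tray" else 25); h=(28,40) if nm=="tray" else (20,200)
    m=(P[:,2]>h[0])&(P[:,2]<h[1]); 
    if nm!="tray": m&=P[:,2]>P[m,2].max()-12
    r=cv2.minAreaRect(P[m][:,:2].astype(np.float32)); print(nm,np.round(r[0],1),np.round(r[1],1),round(r[2],1),P[m,2].max())
for n,A,u,v,r in(("top",T,347,222,24),("side",S,316,206,26)):
    P,f=box(A,u,v,r); sat=f.max(1).astype(int)-f.min(1); m=(sat<40)&(P[:,2]>85)&(P[:,2]<175)
    P=P[m]; print(n,m.sum(),P.min(0).round(),P.max(0).round())
    o=np.argsort(P[:,2]); print(P[o][::max(1,len(o)//25)].round(0).tolist())
cv2.imwrite("pics/tang.png",np.hstack([cv2.resize(A["f"][v-40:v+40,u-40:u+40,::-1],(400,400),interpolation=cv2.INTER_NEAREST) for A,u,v in((T,347,222),(S,316,206))]))
E
python3 m.py
```

```text
grip 309 103.96878380750104
[533.7 256.7] [39.2 37.8] 10.7
  side 249 103.4 [533.6 257.6] [38.5 38.8] 10.1
grip 329 104.1507214142739
[460.2 332.6] [38.1 38.5] 0.4
  side 309 103.5 [460.2 334.6] [38.6 39.5] 87.4
grip 331 103.82933849325946
[428.  208.9] [37.9 37.8] 47.8
  side 267 103.3 [428.  209.7] [38.  41.8] 49.2
tray [ 465.2 -283.7] [160.6 201.4] 3.0 39.94586640133457
tum [392.1  21. ] [66.4 66.3] 1.7 100.65948553693352
mill [ 661.6 -286.4] [23.2 20.2] 30.9 128.19036236427883
jar [327.5 460.7] [58.3 59. ] 1.5 117.1970166498013
top 256 [547. -41.  86.] [619.  -8. 154.]
[[575.0, -24.0, 86.0], [585.0, -13.0, 89.0], [590.0, -40.0, 91.0], [591.0, -15.0, 93.0], [584.0, -10.0, 95.0], [597.0, -29.0, 96.0], [599.0, -34.0, 97.0], [599.0, -31.0, 98.0], [597.0, -36.0, 99.0], [596.0, -21.0, 100.0], [589.0, -19.0, 101.0], [583.0, -19.0, 102.0], [602.0, -16.0, 103.0], [602.0, -27.0, 104.0], [604.0, -25.0, 106.0], [603.0, -27.0, 109.0], [582.0, -31.0, 115.0], [569.0, -22.0, 121.0], [573.0, -28.0, 125.0], [569.0, -26.0, 130.0], [566.0, -30.0, 136.0], [557.0, -26.0, 139.0], [565.0, -32.0, 142.0], [558.0, -28.0, 145.0], [553.0, -38.0, 147.0], [548.0, -32.0, 151.0]]
side 232 [544. -41.  85.] [607.  -6. 150.]
[[580.0, -25.0, 85.0], [581.0, -9.0, 87.0], [587.0, -41.0, 89.0], [584.0, -11.0, 90.0], [586.0, -11.0, 92.0], [586.0, -11.0, 95.0], [590.0, -15.0, 97.0], [577.0, -23.0, 98.0], [607.0, -20.0, 99.0], [596.0, -15.0, 100.0], [601.0, -14.0, 102.0], [602.0, -29.0, 103.0], [590.0, -23.0, 105.0], [588.0, -24.0, 108.0], [576.0, -21.0, 111.0], [566.0, -28.0, 115.0], [572.0, -21.0, 118.0], [572.0, -25.0, 122.0], [560.0, -28.0, 125.0], [559.0, -27.0, 128.0], [564.0, -29.0, 131.0], [555.0, -27.0, 135.0], [559.0, -31.0, 138.0], [552.0, -30.0, 140.0], [546.0, -34.0, 144.0], [554.0, -37.0, 147.0]]
```

View pics/tang.png

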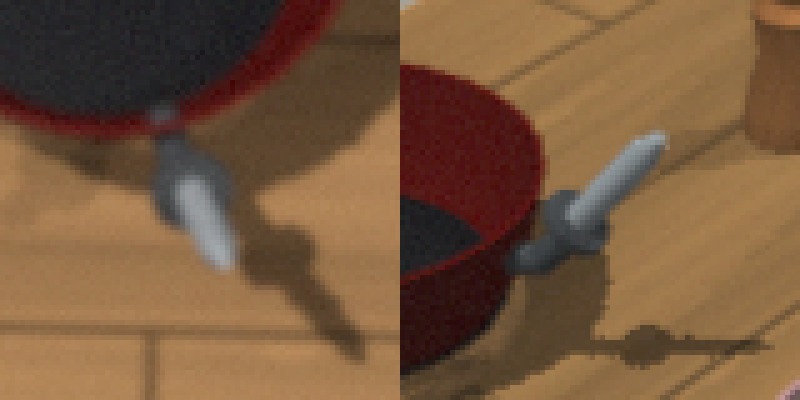

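The crops show the tang's shoulder and bright shaft clearly in both views, with the tip at about (234,265) and (658,140) in the crop. Next I fit its axis.

```bash
cat > tang.py <<'E'
from m import *
from scipy.optimize import least_squares
t=np.radians(38); C=[]
for A,u,v,r in((T,347,222,24),(S,316,206,26)):
    P,f=box(A,u,v,r); f=f.astype(int); m=(f.max(1)-f.min(1)<45)&(f.mean(1)>115)&(P[:,2]>98)&(P[:,2]<160); C.append(P[m])
def ax(p): return np.array([np.sin(t)*np.cos(p),np.sin(t)*np.sin(p),np.cos(t)])
def res(x,Ps):
    d=ax(x[2]); w=np.vstack(Ps)-[x[0],x[1],95+x[3]]; s=w@d
    r=np.linalg.norm(w-np.outer(s,d),axis=1); R=np.where(s<57,8,8-(s-57)*5/13)
    return np.r_[r-R,x[3]/.5]
for Ps in([C[0]],[C[1]],C):
    o=least_squares(res,[588,-20,np.radians(190),0],args=(Ps,),loss="soft_l1")
    d=ax(o.x[2]); s=(np.vstack(Ps)-[o.x[0],o.x[1],95])@d
    print("TANG",len(s),o.x[:2].round(1),np.degrees(o.x[2]).round(1),o.x[3].round(2),"rms",np.sqrt(np.mean(res(o.x,Ps)**2)).round(2),"s",np.percentile(s,[0,2,50,98,100]).round(1))
    print("  pan centre guess",(o.x[:2]-150*d[:2]/np.hypot(*d[:2])).round(1))
P=T["P"];f=T["f"].astype(int); m=(P[...,2]>78)&(P[...,2]<92)&(f[...,0]>70)&(f[...,0]>2.2*f[...,1])
m[:, :270]=0; m[:,390:]=0; c,r=cv2.minEnclosingCircle(P[m][:,:2].astype(np.float32)); print("PAN",c,r)
E
python3 tang.py | grep -A1 -E "TANG|PAN"
```

```text
TANG 123 [589.6 -24.2] 195.9 -1.26 rms 1.28 s [ 1.9  4.5 44.5 70.  71.1]
  pan centre guess [733.8  16.9]
TANG 74 [588.  -25.1] 197.6 -0.23 rms 1.62 s [ 0.   2.6 38.9 68.4 70.6]
  pan centre guess [731.   20.2]
TANG 197 [589.7 -24.8] 195.5 -1.72 rms 1.47 s [ 1.2  3.8 42.4 70.3 71.8]
  pan centre guess [734.2  15.4]
PAN (733.8006591796875, 14.25048828125) 117.87517547607422
```

Call:
servo_tool --motion '[[[0.2, 0.71, 0, 0, 0, 0.1314, 0.3], [0.2, 0.71, 0, 0, 0, 0.1314, 0.3], [0.2, 0.71, 0, 0, 0, 0.1314, 0.3], [0.2, 0.71, 0, 0, 0, 0.1314, 0.3], [0.2, 0.71, 0, 0, 0, 0.1314, 0.3], [0.2, 0.71, 0, 0, 0, 0.1314, 0.3], [0.2, 0.71, 0, 0, 0, 0.1314, 0.3], [0.2, 0.71, 0, 0, 0, 0.1314, 0.3]]]' --newtons 25

```text
clock: 0.9
eef_pos: [326.9, -143.1, 205.5]
eef_rot: [3.141, -0.0, 0.84]
wrist_force: [0.5, -0.1, 0.4]
finger_gap: 65.9
finger_force: 0.0
```

Call:
servo_tool --motion '[[[0.2026, 0.7108, 0, 0, 0, 0, 0.3], [0.2026, 0.7108, 0, 0, 0, 0, 0.3], [0.2026, 0.7108, 0, 0, 0, 0, 0.3], [0.2026, 0.7108, 0, 0, 0, 0, 0.3], [0.2026, 0.7108, 0, 0, 0, 0, 0.3], [0.2026, 0.7108, 0, 0, 0, 0, 0.3], [0.2026, 0.7108, 0, 0, 0, 0, 0.3], [0.2026, 0.7108, 0, 0, 0, 0, 0.3], [0.2026, 0.7108, 0, 0, 0, 0, 0.3], [0.2026, 0.7108, 0, 0, 0, 0, 0.3]]]'

```text
clock: 1.9
eef_pos: [427.6, 209.0, 205.0]
eef_rot: [-3.141, 0.001, 0.838]
wrist_force: [0.2, -0.5, -0.2]
finger_gap: 66.0
finger_force: 0.0
```

Call:
servo_tool --motion '[[[0, 0, -0.1, 0, 0, 0, 0.3], [0, 0, -0.2, 0, 0, 0, 0.3], [0, 0, -0.28, 0, 0, 0, 0.3], [0, 0, -0.28, 0, 0, 0, 0.3], [0, 0, -0.28, 0, 0, 0, 1], [0, 0, -0.28, 0, 0, 0, 1], [0, 0, -0.28, 0, 0, 0, 1], [0, 0, -0.28, 0, 0, 0, 1], [0, 0, -0.28, 0, 0, 0, 1]]]'

```text
clock: 2.8
eef_pos: [429.0, 209.4, 66.8]
eef_rot: [3.14, -0.002, 0.838]
wrist_force: [2.1, -4.2, 7.3]
finger_gap: 38.1
finger_force: 24.8
```

Call:
servo_tool --motion '[[[0, 0, 0.1, 0, 0, 0, 1], [0, 0, 0.2, 0, 0, 0, 1], [0, 0, 0.32, 0, 0, 0, 1], [0.143, -0.518, 0.32, 0.0564, -0.2034, 0, 1], [0.143, -0.518, 0.32, 0.0564, -0.2034, 0, 1], [0.143, -0.518, 0.32, 0.0564, -0.2034, 0, 1], [0.143, -0.518, 0.32, 0.0564, -0.2034, 0, 1], [0.143, -0.518, 0.32, 0.0564, -0.2034, 0, 1], [0.143, -0.518, 0.31, 0.0564, -0.2034, 0, 1], [0.143, -0.518, 0.296, 0.0564, -0.2034, 0, 1]]]'

```text
clock: 3.8
eef_pos: [499.7, -54.7, 213.8]
eef_rot: [2.741, -0.546, 0.946]
wrist_force: [0.3, 0.0, -1.4]
finger_gap: 38.1
finger_force: 25.0
```

Call:
servo_tool --motion '[[[0, 0, 0, 0, 0, 0, 1], [0, 0, 0, 0, 0, 0, 1], [0, 0, 0, 0, 0, 0, 1]]]'

```text
clock: 4.1
eef_pos: [499.5, -48.3, 213.8]
eef_rot: [2.744, -0.546, 0.953]
wrist_force: [0.6, -0.0, -2.9]
finger_gap: 38.1
finger_force: 25.0
```

Run:
```python
from h import *
from scipy.spatial.transform import Rotation as R
s=manip.read_state(); M=R.from_euler("xyz",s["eef_rot"]).as_matrix(); p=s["eef_pos"]; print(p,M[:,2],s["joints"],s["wrist_force"])
o=np.array([589.2,-24.7,94.5]);d=np.array([-.5933,-.1645,.788]); w=p-o; print("s",w@d,"lat",w-(w@d)*d)
ims=[]
for n,u,v in(("top",347,222),("side",316,206)):
    f,P,z,c=grab(n); np.savez(f"/tmp/{n}1.npz",f=f,P=P,z=z); ims.append(cv2.resize(f[v-60:v+60,u-60:u+60,::-1],(400,400),interpolation=cv2.INTER_NEAREST))
cv2.imwrite("pics/app1.png",np.hstack(ims))
```

```text
[499.4841638  -48.26205051 213.82055592] [ 0.59286858  0.16588454 -0.78802866] [-0.37243745 -0.10478127  2.08582336  0.61291596  0.69922659 -0.025482  ] [ 0.57785802 -0.04868006 -2.86990737]
s 151.12896099283242 lat [-0.05102364  1.29866357  0.23093466]
```

View pics/app1.png

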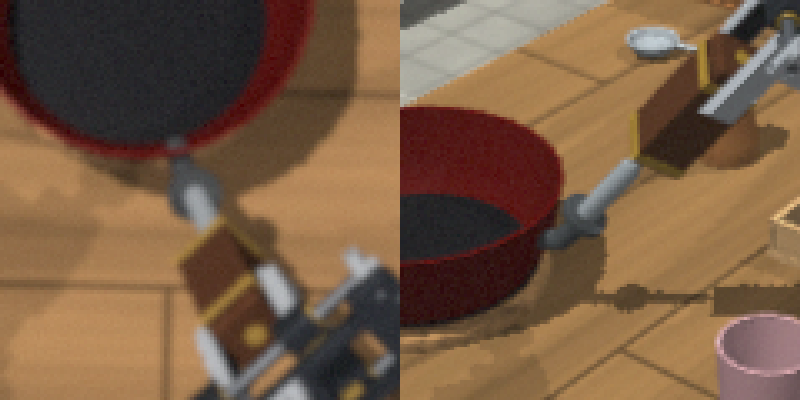

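The grip is lined up with the tang in both views: the tang's tip points into the mouth near crop (215,235) and (640,165). I'm moving it on gently.

Call:
servo_tool --motion '[[[0.0059, -0.0004, -0.0079, 0, 0, 0, 1], [0.0119, 0.0013, -0.0158, 0, 0, 0, 1], [0.0178, 0.003, -0.0236, 0, 0, 0, 1], [0.0237, 0.0046, -0.0315, 0, 0, 0, 1], [0.0297, 0.0063, -0.0394, 0, 0, 0, 1], [0.0356, 0.0079, -0.0473, 0, 0, 0, 1], [0.0415, 0.0095, -0.0552, 0, 0, 0, 1], [0.0475, 0.0112, -0.063, 0, 0, 0, 1], [0.0475, 0.0112, -0.063, 0, 0, 0, 1]]]'

```text
clock: 5.1
eef_pos: [523.3, -43.9, 181.3]
eef_rot: [2.745, -0.546, 0.95]
wrist_force: [-0.0, -0.0, -2.5]
finger_gap: 38.4
finger_force: 25.0
```

Call:
servo_tool --motion '[[[0.0024, 0.0007, -0.0032, 0, 0, 0, 1], [0.0047, 0.0013, -0.0063, 0, 0, 0, 1], [0.0071, 0.002, -0.0095, 0, 0, 0, 1], [0.0095, 0.0026, -0.0126, 0, 0, 0, 1], [0.0119, 0.0033, -0.0158, 0, 0, 0, 1], [0.0131, 0.0036, -0.0173, 0, 0, 0, 1], [0.0142, 0.0039, -0.0189, 0, 0, 0, 1], [0.0154, 0.0043, -0.0205, 0, 0, 0, 1], [0.0166, 0.0046, -0.0221, 0, 0, 0, 1], [0.0178, 0.0049, -0.0236, 0, 0, 0, 1]]]'

```text
clock: 6.1
eef_pos: [532.8, -42.7, 172.3]
eef_rot: [2.739, -0.547, 0.952]
wrist_force: [-27.6, -8.9, 28.9]
finger_gap: 38.2
finger_force: 25.0
```

Force rises to 41 N along the axis at about 37 mm, so this grip does not fit. It goes to the tray.

Call:
servo_tool --motion '[[[-0.0237, -0.0066, 0.0315, 0, 0, 0, 1], [-0.0475, -0.0131, 0.063, 0, 0, 0, 1], [-0.0712, -0.0197, 0.0946, 0, 0, 0, 1], [-0.1, -0.1, 0.0946, 0, 0, 0, 1], [-0.129, -0.574, 0.0946, -0.0564, 0.2034, 0, 1], [-0.129, -0.574, 0.0946, -0.0564, 0.2034, 0, 1], [-0.129, -0.574, 0.0946, -0.0564, 0.2034, 0, 1], [-0.129, -0.574, 0.0946, -0.0564, 0.2034, 0, 1], [-0.129, -0.574, 0.0946, -0.0564, 0.2034, 0, 1], [-0.129, -0.574, 0.0946, -0.0564, 0.2034, 0, 1]]]'

```text
clock: 7.1
eef_pos: [467.8, -331.7, 216.0]
eef_rot: [-3.139, 0.002, 0.836]
wrist_force: [0.5, -0.4, -3.1]
finger_gap: 37.9
finger_force: 25.0
```

Call:
servo_tool --motion '[[[0, 0, 0, 0, 0, 0, 1], [0, 0, 0, 0, 0, 0, 1], [0, 0, 0, 0, 0, 0, 1], [0, 0, 0, 0, 0, 0, 1]]]'

```text
clock: 7.5
eef_pos: [467.6, -328.1, 218.0]
eef_rot: [3.141, -0.0, 0.838]
wrist_force: [-0.3, -1.0, -2.5]
finger_gap: 38.0
finger_force: 25.0
```

Run:
```python
from h import *
f,P,z,c=grab("side"); cv2.imwrite("pics/tray1.png",f[:330,:,::-1]); print(manip.read_state()["eef_pos"],manip.read_state()["eef_rot"])
```

```text
[ 467.64991552 -328.16644476  217.90930168] [ 3.14080518e+00 -2.58378727e-04  8.38149327e-01]
```

View pics/tray1.png

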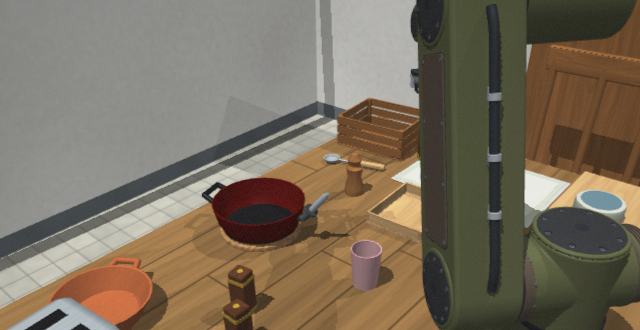

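The arm hides the slot from the side camera, so I'm going down by force.

Call:
servo_tool --motion '[[[0, 0, -0.1, 0, 0, 0, 1], [0, 0, -0.2, 0, 0, 0, 1], [0, 0, -0.27, 0, 0, 0, 1], [0, 0, -0.28, 0, 0, 0, 1], [0, 0, -0.284, 0, 0, 0, 1], [0, 0, -0.288, 0, 0, 0, 1], [0, 0, -0.291, 0, 0, 0, 1], [0, 0, -0.291, 0, 0, 0, 1]]]'

```text
clock: 8.35
eef_pos: [468.0, -329.0, 73.1]
eef_rot: [3.14, -0.0, 0.838]
wrist_force: [-0.1, 0.2, -2.9]
finger_gap: 37.9
finger_force: 25.0
```

Call:
servo_tool --motion '[[[0, 0, -0.002, 0, 0, 0, 1], [0, 0, -0.004, 0, 0, 0, 1], [0, 0, -0.006, 0, 0, 0, 1], [0, 0, -0.006, 0, 0, 0, 1]]]'

```text
clock: 8.75
eef_pos: [468.1, -329.4, 72.4]
eef_rot: [3.139, 0.0, 0.837]
wrist_force: [-10.3, 5.4, 29.9]
finger_gap: 38.2
finger_force: 25.0
```

Call:
servo_tool --motion '[[[0, 0, 0.004, 0, 0, 0, 1], [0, 0, 0.006, 0, 0, 0, 0.3], [0, 0, 0.006, 0, 0, 0, 0.3], [0, 0, 0.006, 0, 0, 0, 0.3], [0, 0, 0.006, 0, 0, 0, 0.3], [0, 0, 0.1, 0, 0, 0, 0.3], [0, 0, 0.2, 0, 0, 0, 0.3], [0, 0, 0.3, 0, 0, 0, 0.3], [0, 0.1, 0.3, 0, 0, 0, 0.3], [0, 0.2, 0.3, 0, 0, 0, 0.3]]]'

```text
clock: 9.75
eef_pos: [467.6, -228.2, 219.9]
eef_rot: [3.139, -0.001, 0.835]
wrist_force: [1.6, 0.9, -0.5]
finger_gap: 65.6
finger_force: 0.0
```

Call:
servo_tool --motion '[[[0.132, 0.971, 0, 0, 0, -0.2083, 0.3], [0.132, 0.971, 0, 0, 0, -0.2083, 0.3], [0.132, 0.971, 0, 0, 0, -0.2083, 0.3], [0.132, 0.971, 0, 0, 0, -0.2083, 0.3], [0.132, 0.971, 0, 0, 0, -0.2083, 0.3], [0.132, 0.971, 0, 0, 0, -0.2083, 0.3], [0.132, 0.971, 0, 0, 0, -0.2083, 0.3], [0.132, 0.971, 0, 0, 0, -0.2083, 0.3], [0.132, 0.971, 0, 0, 0, -0.2083, 0.3], [0.132, 0.971, 0, 0, 0, -0.2083, 0.3]]]'

```text
clock: 10.75
eef_pos: [531.9, 247.0, 218.9]
eef_rot: [-3.142, -0.0, 0.183]
wrist_force: [0.5, 0.6, -0.5]
finger_gap: 66.0
finger_force: 0.0
```

Call:
servo_tool --motion '[[[0, 0, 0, 0, 0, 0, 0.3], [0, 0, 0, 0, 0, 0, 0.3], [0, 0, 0, 0, 0, 0, 0.3], [0, 0, 0, 0, 0, 0, 0.3]]]'

```text
clock: 11.15
eef_pos: [532.2, 243.7, 219.2]
eef_rot: [3.142, -0.0, 0.182]
wrist_force: [0.1, 0.1, 0.4]
finger_gap: 65.8
finger_force: 0.0
```

Run:
```python
from h import *
f,P,z,c=grab("side"); cv2.imwrite("pics/tray2.png",f[:400,:,::-1]); s=manip.read_state(); print(s["eef_pos"],s["eef_rot"],s["joints"])
```

```text
[532.2213826  243.71012794 219.22014303] [-3.14158203e+00 -3.16581086e-04  1.81588782e-01] [ 3.66869831e-01  3.69199513e-01  1.39688777e+00 -4.88109057e-05
  1.37519226e+00  1.75608685e+00]
```

View pics/tray2.png

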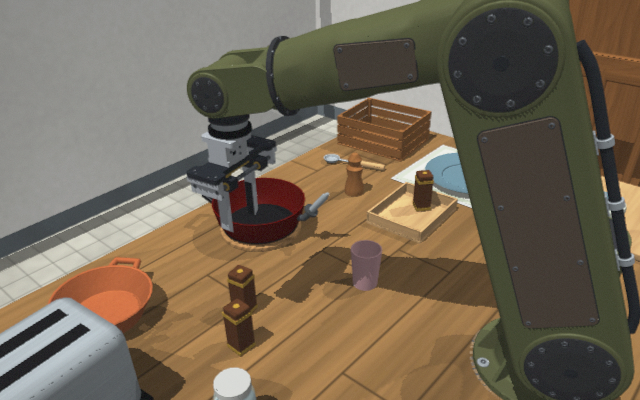

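Grip 1 of 3 stands upright in the tray at (423,188). Now picking the next one, at (241,285).

Call:
servo_tool --motion '[[[0.003, 0.0268, 0, 0, 0, 0, 0.3], [0.003, 0.0268, -0.1, 0, 0, 0, 0.3], [0.003, 0.0268, -0.2, 0, 0, 0, 0.3], [0.003, 0.0268, -0.3076, 0, 0, 0, 0.3], [0.003, 0.0268, -0.3076, 0, 0, 0, 0.3], [0.003, 0.0268, -0.3076, 0, 0, 0, 1], [0.003, 0.0268, -0.3076, 0, 0, 0, 1], [0.003, 0.0268, -0.3076, 0, 0, 0, 1], [0.003, 0.0268, -0.3076, 0, 0, 0, 1], [0.003, 0.0268, -0.3076, 0, 0, 0, 1]]]'

```text
clock: 12.2
eef_pos: [534.5, 258.2, 66.9]
eef_rot: [3.141, -0.003, 0.183]
wrist_force: [0.9, -4.2, 9.0]
finger_gap: 38.5
finger_force: 24.7
```

Call:
servo_tool --motion '[[[0, 0, 0.1, 0, 0, 0, 1], [0, 0, 0.2, 0, 0, 0, 1], [-0.0684, -0.06, 0.32, 0, 0, 0, 1], [-0.0684, -0.6146, 0.32, 0.0564, -0.2034, 0, 1], [-0.0684, -0.6146, 0.32, 0.0564, -0.2034, 0, 1], [-0.0684, -0.6146, 0.32, 0.0564, -0.2034, 0, 1], [-0.0684, -0.6146, 0.32, 0.0564, -0.2034, 0, 1], [-0.0684, -0.6146, 0.32, 0.0564, -0.2034, 0, 1], [-0.0684, -0.6146, 0.32, 0.0564, -0.2034, 0, 1], [-0.0684, -0.6146, 0.32, 0.0564, -0.2034, 0, 1]]]'

```text
clock: 13.2
eef_pos: [498.5, -52.1, 225.9]
eef_rot: [-3.075, -0.663, 0.158]
wrist_force: [-1.1, -0.5, -2.1]
finger_gap: 37.9
finger_force: 25.0
```

Call:
servo_tool --motion '[[[0, 0, 0, 0, 0, 0, 1], [0, 0, 0, 0, 0, 0, 1], [0, 0, 0, 0, 0, 0, 1], [0, 0, 0, 0, 0, 0, 1]]]'

```text
clock: 13.6
eef_pos: [499.3, -47.9, 225.1]
eef_rot: [-3.073, -0.66, 0.162]
wrist_force: [-0.2, 0.5, -1.9]
finger_gap: 38.0
finger_force: 25.0
```

```bash
cat > st.py <<'E'
from h import *
from scipy.spatial.transform import Rotation as R
s=manip.read_state(); M=R.from_euler("xyz",s["eef_rot"]).as_matrix(); p=s["eef_pos"]; print(p.round(1),M[:,2].round(3),s["joints"].round(2),s["wrist_force"].round(1))
o=np.array([589.2,-24.7,94.5]);d=np.array([-.5933,-.1645,.788]); w=p-o; print("s",w@d,"lat",w-(w@d)*d)
E
python3 st.py
```

```text
[499.3 -47.9 225.1] [ 0.593  0.166 -0.788] [-0.37 -0.12  2.07  0.59  0.72  0.66] [-0.2  0.5 -1.9]
s 160.07544429804918 lat [5.11793663 3.09633037 4.49791251]
```

Call:
servo_tool --motion '[[[0, -0.0012, -0.023, 0, 0, 0, 1], [0, -0.0012, -0.023, 0, 0, 0, 1], [0.0079, 0.001, -0.0335, 0, 0, 0, 1], [0.0158, 0.0032, -0.044, 0, 0, 0, 1], [0.0237, 0.0054, -0.0545, 0, 0, 0, 1], [0.0316, 0.0076, -0.065, 0, 0, 0, 1], [0.0396, 0.0098, -0.0755, 0, 0, 0, 1], [0.0475, 0.012, -0.086, 0, 0, 0, 1], [0.0475, 0.012, -0.086, 0, 0, 0, 1]]]'

```text
clock: 14.5
eef_pos: [523.2, -42.8, 181.2]
eef_rot: [-3.073, -0.659, 0.16]
wrist_force: [0.0, 1.0, -2.4]
finger_gap: 37.7
finger_force: 25.0
```

Call:
servo_tool --motion '[[[0.0024, 0.0007, -0.0032, 0, 0, 0, 1], [0.0047, 0.0013, -0.0063, 0, 0, 0, 1], [0.0071, 0.002, -0.0095, 0, 0, 0, 1], [0.0095, 0.0026, -0.0126, 0, 0, 0, 1], [0.0119, 0.0033, -0.0158, 0, 0, 0, 1], [0.0131, 0.0036, -0.0173, 0, 0, 0, 1], [0.0142, 0.0039, -0.0189, 0, 0, 0, 1], [0.0154, 0.0043, -0.0205, 0, 0, 0, 1], [0.0166, 0.0046, -0.0221, 0, 0, 0, 1], [0.0178, 0.0049, -0.0236, 0, 0, 0, 1]]]'

```text
clock: 15.5
eef_pos: [532.0, -40.6, 170.3]
eef_rot: [-3.074, -0.66, 0.16]
wrist_force: [-0.2, 0.1, -0.8]
finger_gap: 38.1
finger_force: 25.0
```

No stop at 40 mm, so this looks like the one that fits. I'm going further.

Call:
servo_tool --motion '[[[0.0024, 0.0007, -0.0032, 0, 0, 0, 1], [0.0047, 0.0013, -0.0063, 0, 0, 0, 1], [0.0071, 0.002, -0.0095, 0, 0, 0, 1], [0.0095, 0.0026, -0.0126, 0, 0, 0, 1], [0.0119, 0.0033, -0.0158, 0, 0, 0, 1], [0.0142, 0.0039, -0.0189, 0, 0, 0, 1], [0.0166, 0.0046, -0.0221, 0, 0, 0, 1], [0.019, 0.0053, -0.0252, 0, 0, 0, 1], [0.0214, 0.0059, -0.0284, 0, 0, 0, 1], [0.0237, 0.0066, -0.0315, 0, 0, 0, 1]]]'

```text
clock: 16.5
eef_pos: [543.9, -37.3, 154.5]
eef_rot: [-3.074, -0.66, 0.16]
wrist_force: [-1.4, -1.6, -1.8]
finger_gap: 37.8
finger_force: 25.0
```

Call:
servo_tool --motion '[[[0.0024, 0.0007, -0.0032, 0, 0, 0, 1], [0.0047, 0.0013, -0.0063, 0, 0, 0, 1], [0.0071, 0.002, -0.0095, 0, 0, 0, 1], [0.0083, 0.0023, -0.011, 0, 0, 0, 1], [0.0095, 0.0026, -0.0126, 0, 0, 0, 1], [0.0095, 0.0026, -0.0126, 0, 0, 0, 1]]]'

```text
clock: 17.1
eef_pos: [548.6, -35.9, 148.2]
eef_rot: [-3.073, -0.66, 0.16]
wrist_force: [-0.1, -0.4, -2.1]
finger_gap: 37.8
finger_force: 25.0
```

Call:
servo_tool --motion '[[[0.0012, 0.0003, -0.0016, 0, 0, 0, 1], [0.0024, 0.0007, -0.0032, 0, 0, 0, 1], [0.0036, 0.001, -0.0047, 0, 0, 0, 1], [0.0042, 0.0012, -0.0055, 0, 0, 0, 1]]]'

```text
clock: 17.5
eef_pos: [550.6, -35.6, 146.6]
eef_rot: [-3.074, -0.661, 0.161]
wrist_force: [-29.9, -5.3, 24.4]
finger_gap: 37.6
finger_force: 25.0
```

Home, with the shoulder contact felt at 39 N. Releasing and backing off along the axis.

Call:
servo_tool --motion '[[[-0.0015, -0.0004, 0.002, 0, 0, 0, 1], [-0.0015, -0.0004, 0.002, 0, 0, 0, 0.3], [-0.0015, -0.0004, 0.002, 0, 0, 0, 0.3], [-0.0015, -0.0004, 0.002, 0, 0, 0, 0.3], [-0.0015, -0.0004, 0.002, 0, 0, 0, 0.3], [-0.0237, -0.0066, 0.0315, 0, 0, 0, 0.3], [-0.0475, -0.0131, 0.063, 0, 0, 0, 0.3], [-0.0712, -0.0197, 0.0946, 0, 0, 0, 0.3], [-0.1068, -0.0296, 0.1419, 0, 0, 0, 0.3], [-0.1424, -0.0394, 0.1892, 0, 0, 0, 0.3]]]'

```text
clock: 18.5
eef_pos: [478.7, -55.1, 240.7]
eef_rot: [-3.073, -0.659, 0.16]
wrist_force: [0.1, -1.2, 0.0]
finger_gap: 65.6
finger_force: 0.0
```

```bash
python3 st.py
python3 - <<'E'
from h import *
ims=[]
for n,u,v in(("top",347,222),("side",316,206)):
    f,P,z,c=grab(n); ims.append(cv2.resize(f[v-60:v+60,u-60:u+60,::-1],(400,400),interpolation=cv2.INTER_NEAREST))
cv2.imwrite("pics/home.png",np.hstack(ims))
E
```

```text
[478.7 -55.1 240.7] [ 0.593  0.165 -0.788] [-0.41 -0.19  2.09  0.58  0.79  0.65] [ 0.1 -1.2  0. ]
s 185.77984970338542 lat [-0.29127381  0.17626879 -0.18466315]
```

View pics/home.png

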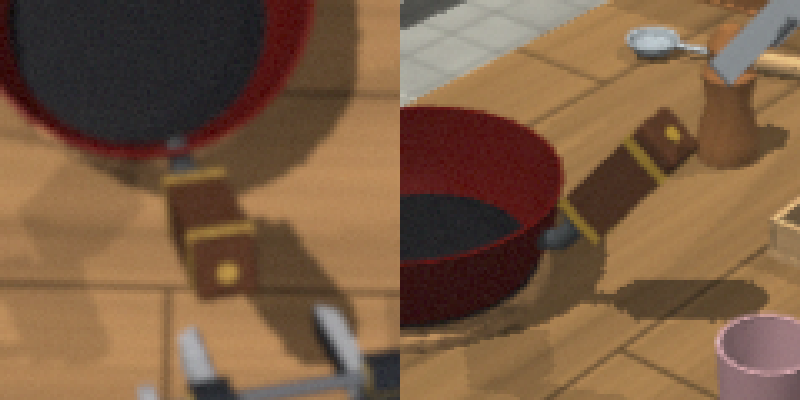

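The grip sits flush on the shoulder in both views. Now the last one, straight to the tray.

Call:
servo_tool --motion '[[[-0.039, 0.2, 0, -0.0564, 0.2034, 0, 0.3], [-0.039, 0.779, -0.04, -0.0564, 0.2034, 0, 0.3], [-0.039, 0.779, -0.04, -0.0564, 0.2034, 0, 0.3], [-0.039, 0.779, -0.04, -0.0564, 0.2034, 0, 0.3], [-0.039, 0.779, -0.04, -0.0564, 0.2034, 0, 0.3], [-0.039, 0.779, -0.04, -0.0564, 0.2034, 0, 0.3], [-0.039, 0.779, -0.04, -0.0564, 0.2034, 0, 0.3], [-0.039, 0.779, -0.04, -0.0564, 0.2034, 0, 0.3], [-0.039, 0.779, -0.04, -0.0564, 0.2034, 0, 0.3], [-0.039, 0.779, -0.04, -0.0564, 0.2034, 0, 0.3]]]'

```text
clock: 19.6
eef_pos: [458.9, 338.0, 217.6]
eef_rot: [-3.142, 0.002, 0.188]
wrist_force: [0.3, 0.3, -0.3]
finger_gap: 66.2
finger_force: 0.0
```

Call:
servo_tool --motion '[[[0, 0, 0, 0, 0, -0.061, 0.3], [0, 0, 0, 0, 0, -0.061, 0.3], [0, 0, 0, 0, 0, -0.061, 0.3], [0, 0, 0, 0, 0, -0.061, 0.3]]]'

```text
clock: 20.0
eef_pos: [460.0, 334.2, 219.4]
eef_rot: [3.141, 0.001, -0.007]
wrist_force: [-0.2, 0.8, -0.9]
finger_gap: 66.0
finger_force: 0.0
```

Call:
servo_tool --motion '[[[0, -0.001, -0.1, 0, 0, 0, 0.3], [0, -0.001, -0.2, 0, 0, 0, 0.3], [0, -0.001, -0.3, 0, 0, 0, 0.3], [0, -0.001, -0.309, 0, 0, 0, 0.3], [0, -0.001, -0.309, 0, 0, 0, 1], [0, -0.001, -0.309, 0, 0, 0, 1], [0, -0.001, -0.309, 0, 0, 0, 1], [0, -0.001, -0.309, 0, 0, 0, 1], [0, -0.001, -0.309, 0, 0, 0, 1]]]'

```text
clock: 20.9
eef_pos: [460.8, 334.2, 67.4]
eef_rot: [-3.14, -0.002, -0.008]
wrist_force: [-0.7, -2.9, 8.0]
finger_gap: 38.3
finger_force: 24.8
```

Call:
servo_tool --motion '[[[0, 0, 0.1, 0, 0, 0, 1], [0, 0, 0.2, 0, 0, 0, 1], [0, 0, 0.3, 0, 0, 0, 1], [0, 0, 0.4, 0, 0, 0, 1], [0.004, -0.7, 0.43, 0, 0, 0, 1], [0.004, -0.7, 0.43, 0, 0, 0, 1], [0.004, -0.7, 0.43, 0, 0, 0, 1], [0.004, -0.7, 0.43, 0, 0, 0, 1], [0.004, -0.7, 0.43, 0, 0, 0, 1], [0.004, -0.7, 0.43, 0, 0, 0, 1]]]'

```text
clock: 21.9
eef_pos: [461.1, 32.4, 279.3]
eef_rot: [-3.142, -0.001, -0.008]
wrist_force: [1.7, 0.5, -1.5]
finger_gap: 38.1
finger_force: 25.0
```

Call:
servo_tool --motion '[[[0, -0.54, 0, 0, 0, 0, 1], [0, -0.54, 0, 0, 0, 0, 1], [0, -0.54, 0, 0, 0, 0, 1], [0, -0.54, 0, 0, 0, 0, 1], [0, -0.54, 0, 0, 0, 0, 1], [0, -0.54, 0, 0, 0, 0, 1], [0, -0.54, 0, 0, 0, 0, 1], [0, -0.54, 0, 0, 0, 0, 1]]]'

```text
clock: 22.7
eef_pos: [461.5, -235.5, 278.7]
eef_rot: [-3.141, -0.0, -0.009]
wrist_force: [0.1, 0.7, -1.2]
finger_gap: 37.9
finger_force: 25.0
```

Call:
servo_tool --motion '[[[0, 0, 0, 0, 0, 0, 1], [0, 0, 0, 0, 0, 0, 1], [0, 0, 0, 0, 0, 0, 1]]]'

```text
clock: 23.0
eef_pos: [461.9, -235.0, 278.7]
eef_rot: [3.141, -0.0, -0.007]
wrist_force: [0.5, 0.1, -2.7]
finger_gap: 37.8
finger_force: 25.0
```

Call:
servo_tool --motion '[[[0, 0, -0.1, 0, 0, 0, 1], [0, 0, -0.2, 0, 0, 0, 1], [0, 0, -0.3, 0, 0, 0, 1], [0, 0, -0.38, 0, 0, 0, 1], [0, 0, -0.405, 0, 0, 0, 1], [0, 0, -0.41, 0, 0, 0, 1], [0, 0, -0.413, 0, 0, 0, 1], [0, 0, -0.415, 0, 0, 0, 1], [0, 0, -0.415, 0, 0, 0, 1]]]'

```text
clock: 23.9
eef_pos: [462.4, -236.1, 72.4]
eef_rot: [3.14, -0.002, -0.008]
wrist_force: [-0.9, 0.8, 4.9]
finger_gap: 37.7
finger_force: 25.0
```

Contact is just beginning (5 N against −3 N hanging), so I release, rise and clear the view.

Call:
servo_tool --motion '[[[0, 0, 0, 0, 0, 0, 0.4], [0, 0, 0, 0, 0, 0, 0.4], [0, 0, 0, 0, 0, 0, 0.4], [0, 0, 0, 0, 0, 0, 0.4], [0, 0, 0.1, 0, 0, 0, 0.4], [0, 0, 0.2, 0, 0, 0, 0.4], [0, 0, 0.3, 0, 0, 0, 0.4], [-0.1, 0.2, 0.35, 0, 0, 0, 0.4], [-0.1, 0.5, 0.35, 0, 0, 0, 0.4], [-0.1, 0.6, 0.35, 0, 0, 0, 0.4]]]'

```text
clock: 24.9
eef_pos: [427.2, -91.8, 238.4]
eef_rot: [3.141, -0.001, -0.01]
wrist_force: [0.6, 0.6, 0.0]
finger_gap: 55.9
finger_force: 0.0
```

Call:
servo_tool --motion '[[[0, 0.6, 0, 0, 0, 0, 0.4], [0, 0.6, 0, 0, 0, 0, 0.4], [0, 0.6, 0, 0, 0, 0, 0.4], [0, 0.6, 0, 0, 0, 0, 0.4], [0, 0.6, 0, 0, 0, 0, 0.4], [0, 0.6, 0, 0, 0, 0, 0.4], [0, 0.6, 0, 0, 0, 0, 0.4], [0, 0.6, 0, 0, 0, 0, 0.4]]]'

```text
clock: 25.7
eef_pos: [427.7, 207.5, 237.5]
eef_rot: [3.141, 0.001, -0.006]
wrist_force: [-0.3, -1.0, -0.3]
finger_gap: 56.2
finger_force: 0.0
```

```bash
python3 st.py
python3 - <<'E'
from h import *
f,P,z,c=grab("top"); g,_,_,_=grab("side")
m=(P[...,2]>100)&(P[...,2]<120)&(np.abs(P[...,0]-465)<90)&(np.abs(P[...,1]+284)<110)
n,l,st,ce=cv2.connectedComponentsWithStats(m.astype(np.uint8))
for i in range(1,n):
    if st[i,4]>60: r=cv2.minAreaRect(P[l==i][:,:2].astype(np.float32)); print(np.round(r[0],1),np.round(r[1],1),np.median(P[l==i][:,2]),P[l==i][:,2].std())
cv2.imwrite("pics/end.png",np.hstack([f[150:400,270:540,::-1],g[120:370,200:540,::-1]]))
E
```

```text
[427.7 207.5 237.5] [-0.001 -0.    -1.   ] [ 0.37  0.11  1.68 -0.    1.36  1.95] [-0.3 -1.  -0.3]
s 170.3679478932159 lat [-60.46737042 260.24101003   8.79796716]
[ 464.8 -327.2] [39.3 39.3] 109.70611553275057 3.088561738216663
[ 460.7 -234. ] [37.6 38.4] 109.7713685105416 2.8546114353846623
```

View pics/end.png

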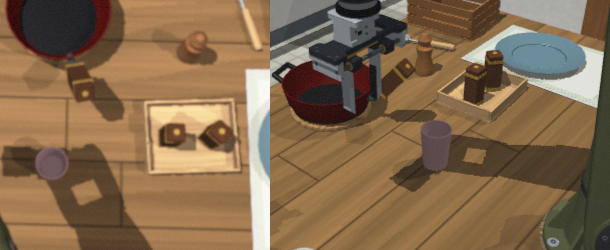

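The picture shows both wrong grips upright in the tray at (173,132) and (217,133), the fitting grip home on the tang at (78,80), and the tumbler and mill untouched. Handing in.

```bash
python3 -c "
from cell import manip
print(manip.sign_off())"
```

```text
the job is handed in; nothing more can be done
None
```

Job handed in at about 26 s: the second grip I tried went fully home on the tang, the other two stand upright in the tray, and the tumbler and mill look untouched; sign-off gave no verdict.

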